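# Check-weigh a jar on the pan balance and put it where it belongs

### The arm

A 6-joint arm with a two-finger parallel gripper is mounted at the origin on a cart in front of the work surface, level with it; the furniture and walls round the work are solid. World frame = base frame: x ahead of the robot, y to its left, z up, the work surface at z = 0. Lengths are in m, angles in rad, forces in N, time in s.
With the tool pointing down it reaches from about 0.325 to 0.9 m from the base axis. Payload 6.1 kg.
Tool frame: the origin (TCP) lies on the centre line of the jaws, within the pads' length; the fingertips stand tcp_to_tips ahead of it and the grasp point (between the pads) lies 6 mm ahead of it (tcp_to_tips is the distance from the TCP to the fingertips, in m); z points along the fingers, y is the line along which they close (so a half turn about z gives the same grasp; the last joint's range is limited). The gripper opens to 87 mm and grips with 3 to 60 N. Pads are 19 mm wide; open, the fingers measure 117 mm over their backs; the gripper's body (75 mm by 190 mm) begins 51 mm behind the grasp point.
Start: joints at [1.224, 0.22, 1.526, -0, 1.395, -0.126], TCP at [0.137, 0.61, 0.248] pointing down, gripper open.
Joint ranges: [-2.98, 2.98], [-0.91, 2.08], [0.09, 2.57], [-1.24, 4.39], [0.2, 2.65], [-2.68, 2.68]. Speed limits (rad/s): [2.57, 2.57, 3.01, 3.14, 3.14, 3.14].

### API

Orientations are given as a rotation vector (axis times angle).
In Python, from bench import sense, snapshot, calibration, finish_job, find_in, tcp_to_tips gives the robot as it stands.
- The arm moves only by the tool drive_tool, never from a script. Its argument "deltas" is text: rows parted by semicolons, each of 7 numbers parted by spaces: the finger opening in mm, from 0 to 87, then the shift along the tool's x, y, z in mm, then the turn, a rotation vector about the tool's x, y, z in rad. In form: gripper tx ty tz ax ay az; .... A call has 1 to 10 rows; each row shifts and turns the commanded pose from where the row before left it, along the tool's axes as they then stand; what a row does not reach is not made up. A row lasts 1/8 s, in which the tool goes at most 62.5 mm and 10.7 degrees, less where a joint would pass 70% of its speed; a pose out of reach is approached as far as the arm can. A call is refused whole if a number of a shift passes 62.5 or a number of a turn 0.188, either way. A call with a gripper value outside its range is refused whole. The fingers move at their own pace and stop on an object; "squeeze" is the grip in N (left out, the last holds). Time passes only in rows, so rows that do not move let the fingers close. It gives the time, the measured TCP pose, the force, the opening and the grip force at its end, in the units of the state.
- sense(): the state, without advancing time (a new reading comes with each control period).
- snapshot(name): name is "scene" or "side" or "wrist"; returns (picture, depth): 420x560x3 uint8, red, green, blue; 420x560 float32, m along the optical axis (not along the pixel's ray), 0 where there is no reading.
- calibration(name): a dict with "fx", "fy", "cx", "cy" (pixels), "k1" (the pictures are not rectified: a ray, as slopes to the right and down, at radius r is drawn at 1 + k1 r^2 times it, then the intrinsics apply), "world_to_cam" (4x4, takes a point from world to camera coordinates). Camera axes: x right, y up, looking along -z (the intrinsics and any distortion apply to the point x, -y, -z); pixel columns grow to the right and rows downward; lengths in m; the calibration is good to about 2 mm. A picture is of the moment at which its call begins: read the wrist's pose just before it. calibration takes no time and is no camera call; for the wrist camera it gives the pose at the moment of the call.
- finish_job(): hands the job in; it is judged then, once.
Trained networks look in the newest picture that a camera, given by its name, has taken for a name from the list of things; names that differ only in an ending like _2 or _b are one class to them, and where a whole thing is asked for, a point or a joint stands for the part that bears it (a point fixed in the world has none). Each returns a list of dicts, best first, with "confidence" (0 to 1); they miss things now and then, are a little off and sometimes report something else, mostly with a low value. They report only what shows in the picture. A call takes as long as a camera call. They do not tell look-alikes from the thing itself.
- find_in(camera, thing): "bbox" ([left, top, width, height] as shares, 0 to 1, of the picture: columns of its width, rows of its height, round what is visible of it).
The state is a dict: "clock": time; "q": joint angles; "qd": joint speeds; "tau": joint torques, N m; "ee_pos": TCP position; "tool_rot": TCP orientation; "ft_force": force on the tool from outside, world axes, zero at the start; "torque": the same for the moment, N m; "grip_width": opening from 0.0 (shut) to 1.0 (fully open); "gripper_force": force on a finger pad.
Only numpy, scipy, OpenCV 4.12 (cv2) and the standard library are available. Lean on these libraries where they do the work, as an engineer would, in place of code of your own. Each camera call takes 0.05 s, during which the arm holds its last target. There are 200 camera calls.

### The job

Find out whether the red-lidded jar is heavier or lighter than the brass weight: stand it on the empty pan of the balance, let go of it, and see which way the beam leans once it is still. The balance is delicate: never lean on the pan, follow it down with the jar until it carries the whole jar before you let go, and lift the jar off just as gently, so that the pan never jumps, drops or moves faster than about 1 cm a second. Then stand the jar gently and upright on the middle of the square wooden board if it is heavier than the weight (full), or of the round cork mat if it is lighter (to be refilled; either will do if the beam stays level), leaving the weight on its pan and everything else where it is.

Things in the scene. Friction and masses are not known exactly. Their poses are not given: they have to be found in the camera images.
- jar_mid (a point): the jar to be weighed: closed glass jar with a red screw lid, 59 mm in diameter, 86 mm high, 0.2 to 0.55 kg; this point is at its centre, 43 mm above its underside; z along its axis. It starts upright on the worktop
- jar: the same jar; origin at the centre of its underside
- beam (a joint): beam tilt in rad: 0 level, positive = jar pan lower (jar heavier), negative = weight pan lower; stops at -0.28 (rests there while the jar pan is empty) and +0.28. The beam swings freely and is springy: a difference tilts it part of the way, so each jar has its own height of rest, up to 20 mm above or below level; let go more than some 5 mm from it and the pan jumps
- jar_pan: the jar pan, on the robot's right: shallow steel dish, 120 mm across, flat floor 92 mm across, rim 4 mm above the floor; a linkage keeps it level as it rises and sinks up to 31 mm either way (0.01 rad of beam = 1.1 mm). It leaves its upper stop at about 1.2 N, then sinks about 12 mm for each newton more. Origin 22 mm below the dish's floor
- jar_pan_floor (a point): the centre of the jar pan's floor (upper face); 122 mm above the worktop when the beam is level, 152 mm when the pan is empty. The beam lies along this frame's y, the weight pan towards +y
- weight_pan_floor (a point): the centre of the weight pan's floor: the same dish, at the robot's left, 220 mm from the jar pan
- balance: the balance: grey foot 115 x 185 mm with a pillar, twin aluminium beams and a pointer, fixed to the worktop; origin under its centre on the worktop, y along the beam towards the weight pan; 340 mm over both pans, its pillar and scale 154 mm high
- weight: brass weight with a knob, 48 mm in diameter, 56 mm high, standing on the weight pan; origin at the centre of its underside; to be left there
- board_top (a point): centre of the upper face of the square wooden board, 130 x 130 x 16 mm, fixed: the place of jars heavier than the weight
- board: the same board; origin at the centre of its underside
- mat_top (a point): centre of the upper face of the round cork mat, 132 mm in diameter, 8 mm thick, fixed: the place of jars lighter than the weight
- mat: the same mat; origin at the centre of its underside
- mug: white mug, 80 x 120 x 101 mm, bystander, origin at its underside
- small_tin: flat tin, 86 mm in diameter, 40 mm high, bystander
- lemon: lemon, 71 x 53 x 51 mm, bystander
- tub: yoghurt tub, 72 mm in diameter, 71 mm high, bystander
Not all that is in view belongs to the job. Leave any green look-alike of the jar alone.

How it is judged:
On the way:
1. the jar stands by itself on the jar pan, let go, and the beam has come to rest (contact force between the fingers and jar below 0.05 N and contact force between jar and jar_pan above 1 N and horizontal distance between jar and jar_pan_floor below 0.03 m and angle between jar's own z axis and vertical below 0.1 rad and velocity of joint beam between -0.06 and 0.06 rad/s), for 0.5 s.
At the end, for the whole second after the job is handed in: jar upright (6 degrees), let go, at rest within 35 mm of the middle of the board if heavier than the weight, of the cork mat if lighter (either if within 0.3 N); jar pan empty, beam back at its weight-side stop, weight within 30 mm of the middle of its pan (((horizontal distance between jar and board_top below 0.035 m and contact force between jar and board above 3.4 N) or (horizontal distance between jar and mat_top below 0.035 m and contact force between jar and mat between 1 and 4 N)) and angle between jar's own z axis and vertical below 0.1 rad and contact force between the fingers and jar below 0.05 N and linear speed of jar below 0.02 m/s and value of joint beam below -0.25 rad and distance between weight and weight_pan_floor below 0.03 m); the robot touches nothing.
It fails at once if the pan jumps, drops or is moved too fast: the beam swings faster than 0.36 rad/s (40 mm/s at the pan) (velocity of joint beam above 0.36 rad/s or velocity of joint beam below -0.36 rad/s).
It fails at once if the pan is leaned on: more than 9 N from the jar, or more than 3 N from the hand or arm on the balance (contact force between jar and jar_pan above 9 N or contact force between the arm and balance above 3 N).
It fails at once if the jar is let fall (faster than 0.3 m/s while not held) or tipped by more than 35 degrees ((contact force between the fingers and jar below 0.05 N and linear speed of jar above 0.3 m/s) or angle between jar's own z axis and vertical above 0.6 rad).
It fails at once if the weight is shifted off the middle of its pan by more than 35 mm (distance between weight and weight_pan_floor above 0.035 m).
It fails at once if a bystander is pushed more than 30 mm (distance of any of mug, small_tin, lemon, tub from where it was at the start of the episode above 0.03 m).
It also fails if it takes over 67 s, if anything falls off the work surface, if the arm or the gripper's body presses on something with over 40 N, if the wrist force passes 120 N, or if a joint passes its speed limit or range.

## Working session

There is one attempt and no reset: what is moved stays moved. The work goes in short steps, Python scripts to look and compute and a tool call to move; the robot and the scene stay as the last step left them, time stands still between calls to the robot, and variables do not carry over. Pictures are saved under pics/ and viewed, at most 10 in all, crops included, and the job is handed in when it is done.

Besides the shell and the picture viewer there is one more tool, called as name(argument=value, ...) on one line, values as JSON. drive_tool: Moves the arm, as the interface text tells. Its arguments: {"type":"object","properties":{"deltas":{"type":"string"},"squeeze":{"type":"number"}},"required":["deltas"]}

```bash
mkdir -p pics; cat > h.py <<'E'
from bench import *
import numpy as np, cv2
from scipy.spatial.transform import Rotation as R
def px2w(cam,u,v,d,c=None):
    c=c or calibration(cam)
    u=np.atleast_1d(u).astype(float);v=np.atleast_1d(v).astype(float);d=np.atleast_1d(d).astype(float)
    K=np.array([[c['fx'],0,c['cx']],[0,c['fy'],c['cy']],[0,0,1.]])
    p=cv2.undistortPoints(np.stack([u,v],1)[:,None],K,np.array([c['k1'],0,0,0.]))[:,0]
    P=np.c_[p[:,0]*d,-p[:,1]*d,-d,np.ones(len(d))]
    return (P@np.linalg.inv(np.array(c['world_to_cam'])).T)[:,:3]
def shot(cam,fn=None):
    c=calibration(cam);im,d=snapshot(cam)
    if fn: cv2.imwrite('pics/'+fn,im[:,:,::-1])
    return im,d,c
def cloud(cam):
    im,d,c=shot(cam);v,u=np.nonzero(d>0)
    return px2w(cam,u,v,d[v,u],c),im[v,u]
E
python3 - <<'E'
from h import *
s=sense();print({k:np.round(v,3) for k,v in s.items()},tcp_to_tips)
for cam in('scene','side'):
    im,d,c=shot(cam,cam+'0.png')
    for t in('jar','jar_pan','weight_pan_floor','weight','board','mat','mug','small_tin','lemon','tub'):
        for r in find_in(cam,t)[:3]:
            b=np.array(r['bbox'])*[560,420,560,420];u,v=b[0]+b[2]/2,b[1]+b[3]/2
            dd=d[int(v),int(u)]
            print(cam,t,round(r['confidence'],2),b.round(),px2w(cam,u,v,dd,c).round(3))
E
```

```text
{'clock': np.float64(0.0), 'q': array([ 1.224,  0.221,  1.528, -0.   ,  1.395, -0.126]), 'qd': array([-0.001,  0.   , -0.002,  0.   , -0.001, -0.   ]), 'tau': array([-2.0000e-03, -4.9460e+01, -3.8738e+01,  7.0000e-02,  5.7000e-02,
       -0.0000e+00]), 'ee_pos': array([0.137, 0.609, 0.246]), 'tool_rot': array([-3.460e-01, -3.122e+00,  3.000e-03]), 'ft_force': array([-0.611,  0.004, -0.725]), 'torque': array([ 0.018, -0.057,  0.033]), 'gripper_force': np.float64(0.0), 'grip_width': np.float64(0.999)} 0.025
scene jar 0.95 [240. 195.  24.  28.] [[ 0.479 -0.036  0.09 ]]
scene jar 0.9 [280. 150.  20.  33.] [[0.519 0.167 0.067]]
scene jar 0.77 [243. 114.  21.  29.] [[0.353 0.254 0.084]]
scene jar_pan 0.8 [256. 213.  40.  38.] [[ 0.587 -0.109  0.152]]
scene weight_pan_floor 0.79 [294. 176.  37.  29.] [[0.627 0.071 0.127]]
scene weight 0.48 [305. 180.  19.  15.] [[0.631 0.083 0.133]]
scene weight 0.38 [255. 214.  39.  36.] [[ 0.585 -0.112  0.154]]
scene board 0.83 [188. 263.  53.  51.] [[ 0.472 -0.281  0.02 ]]
scene mat 0.91 [277. 128.  36.  25.] [[0.476 0.316 0.009]]
scene mug 0.69 [250. 16
[... 327 characters left out ...]
 [[0.456 0.011 0.077]]
side jar 0.74 [349. 266.  35.  50.] [[0.329 0.308 0.064]]
side jar 0.73 [298. 231.  27.  39.] [[0.452 0.119 0.054]]
side jar_pan 0.94 [252. 170.  40.  19.] [[ 0.578 -0.104  0.152]]
side jar_pan 0.63 [225. 174.  29.  38.] [[ 0.688 -0.211  0.07 ]]
side weight_pan_floor 0.91 [219. 217.  52.  39.] [[0.607 0.15  0.091]]
side board 0.94 [292. 197.  42.  18.] [[ 0.468 -0.28   0.017]]
side mat 0.81 [259. 298.  64.  34.] [[0.477 0.328 0.005]]
side mug 0.77 [227. 174.  26.  38.] [[ 0.685 -0.212  0.069]]
side mug 0.39 [263. 191.  19.   7.] [[0.406 1.243 0.589]]
side lemon 0.52 [333. 210.  13.  19.] [[ 0.386 -0.141  0.032]]
side tub 0.84 [156. 233.  32.  36.] [[0.776 0.172 0.051]]
```

```bash
ls pics; python3 -c "
import cv2,numpy as np
a=cv2.imread('pics/scene0.png');cv2.imwrite('pics/s.png',cv2.resize(a,(800,600)))"
```

```text
scene0.png
side0.png
```

View pics/s.png

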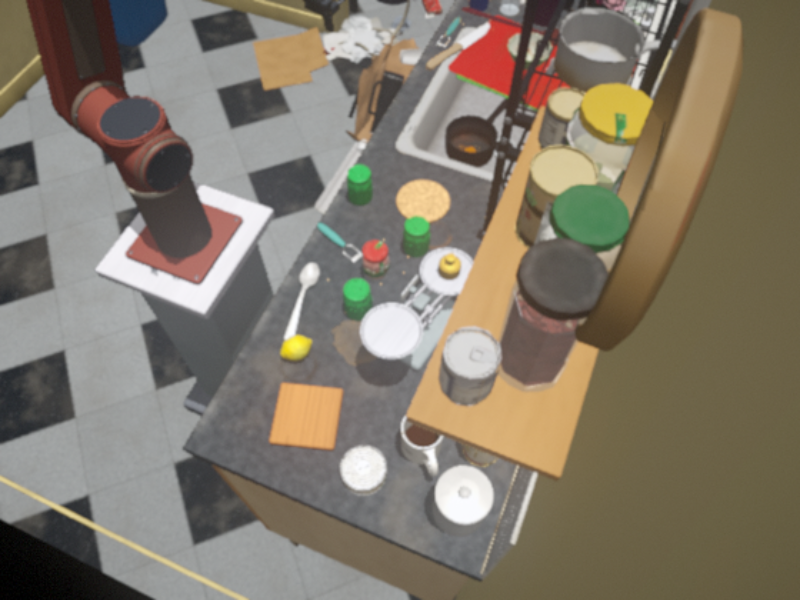

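View pics/side0.png

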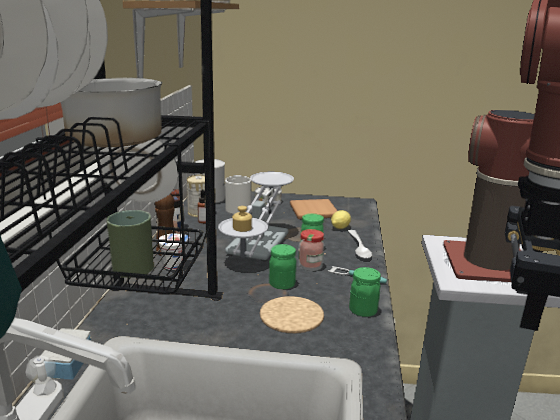

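The red-lidded jar is at scene pixel (262,180) and side pixel (312,250). The green look-alikes are at scene (251,129), (292,165) and (249,209). I'll confirm the red one in a crop and measure.

```bash
cat > m.py <<'E'
from h import *
crops=[]
for cam,box in(('scene',(215,100,340,260)),('side',(210,160,390,330))):
    im,d,c=shot(cam)
    a=im[box[1]:box[3],box[0]:box[2],::-1];crops.append(cv2.resize(a,(400,int(400*a.shape[0]/a.shape[1])),interpolation=cv2.INTER_CUBIC))
    v,u=np.nonzero(d>0);P=px2w(cam,u,v,d[v,u],c);C=im[v,u].astype(int)
    hsv=cv2.cvtColor(im,cv2.COLOR_RGB2HSV)[v,u].astype(int)
    ws=(P[:,0]>.25)&(P[:,0]<.85)&(abs(P[:,1])<.45)&(P[:,2]<.3)&(P[:,2]>.004)
    red=ws&((hsv[:,0]<6)|(hsv[:,0]>172))&(hsv[:,1]>130)&(P[:,2]>.03)
    print(cam,'red',red.sum(),np.median(P[red],0).round(3),P[red].min(0).round(3),P[red].max(0).round(3))
    g=ws&(hsv[:,0]>50)&(hsv[:,0]<80)&(hsv[:,1]>120)
    for q in((.479,-.03),(.52,.167),(.353,.27)):
        m=g&(np.hypot(P[:,0]-q[0],P[:,1]-q[1])<.06)&(P[:,2]>.07)
        if m.sum(): print(' green',m.sum(),P[m].mean(0).round(3),P[m].max(0).round(3),P[m].min(0).round(3))
    for nm,x0,y0,r,z0,z1 in(('pan',.58,-.105,.08,.14,.17),('wpan',.62,.1,.08,.085,.105),('brass',.62,.1,.05,.105,.2),('board',.472,-.281,.11,.01,.025),('mat',.477,.32,.1,.005,.014),('lemon',.39,-.16,.07,.01,.1)):
        m=ws&(np.hypot(P[:,0]-x0,P[:,1]-y0)<r)&(P[:,2]>z0)&(P[:,2]<z1)
        if m.sum():
            (cx,cy),rr,an=cv2.minAreaRect(P[m][:,:2].astype(np.float32))
            print(' ',nm,m.sum(),'rect',np.round([cx,cy],3),np.round(rr,3),round(an),'zmed',np.median(P[m][:,2]).round(3),P[m][:,2].max().round(3))
    # height map of obstacles above .16 
    W=(P[:,0]>.3)&(P[:,0]<.9)&(abs(P[:,1])<.5)&(P[:,2]>.17)&(P[:,2]<.9)
    H={}
    for p in P[W]: H.setdefault((round(p[0],1),round(p[1],1)),[]).append(p[2])
    print({tuple(map(float,k)):(round(float(min(x)),2),round(float(max(x)),2)) for k,x in sorted(H.items()) if len(x)>3})
h=max(x.shape[0] for x in crops)
cv2.imwrite('pics/crop.png',np.hstack([cv2.copyMakeBorder(x,0,h-x.shape[0],0,0,0) for x in crops]))
E
python3 m.py
```

```text
scene red 171 [0.457 0.085 0.088] [0.429 0.062 0.08 ] [0.483 0.11  0.095]
 green 229 [ 0.461 -0.019  0.088] [0.487 0.009 0.095] [ 0.435 -0.047  0.073]
 green 160 [0.515 0.184 0.088] [0.54  0.207 0.095] [0.49  0.161 0.081]
 green 179 [0.334 0.27  0.087] [0.36  0.301 0.095] [0.307 0.244 0.071]
  pan 1329 rect [ 0.581 -0.11 ] [0.119 0.119] 53 zmed 0.155 0.164
  wpan 720 rect [0.613 0.09 ] [0.136 0.1  ] 89 zmed 0.095 0.105
  brass 221 rect [0.625 0.094] [0.047 0.041] 10 zmed 0.128 0.152
  board 1935 rect [ 0.471 -0.274] [0.136 0.155] 17 zmed 0.018 0.025
  mat 858 rect [0.481 0.322] [0.191 0.188] 13 zmed 0.009 0.014
  lemon 320 rect [ 0.383 -0.157] [0.058 0.124] 17 zmed 0.043 0.058
{(0.6, 0.3): (0.18, 0.64), (0.6, 0.4): (0.39, 0.4), (0.6, 0.5): (0.23, 0.4), (0.7, -0.4): (0.6, 0.69), (0.7, -0.3): (0.61, 0.62), (0.7, -0.2): (0.61, 0.62), (0.7, -0.1): (0.61, 0.61), (0.7, 0.0): (0.61, 0.69), (0.7, 0.1): (0.61, 0.61), (0.7, 0.3): (0.17, 0.64), (0.7, 0.4): (0.17, 0.48), (0.7, 0.5): (0.17, 0.48), (0.8, -0.4): (0.59, 0.69), (0.8, -0.3): (0.61, 0.79), (0.8, -0.2): (0.61, 0.76), (0.8, -0.1): (0.61,
[... 1122 characters left out ...]
): (0.59, 0.62), (0.7, -0.2): (0.59, 0.61), (0.7, -0.1): (0.59, 0.61), (0.7, 0.0): (0.6, 0.61), (0.7, 0.1): (0.59, 0.61), (0.7, 0.3): (0.17, 0.61), (0.7, 0.4): (0.17, 0.48), (0.7, 0.5): (0.17, 0.48), (0.8, -0.4): (0.61, 0.62), (0.8, -0.3): (0.58, 0.62), (0.8, -0.1): (0.61, 0.61), (0.8, -0.0): (0.58, 0.61), (0.8, 0.1): (0.59, 0.61), (0.8, 0.3): (0.17, 0.39), (0.8, 0.4): (0.22, 0.48), (0.8, 0.5): (0.17, 0.44), (0.9, -0.5): (0.24, 0.57), (0.9, -0.4): (0.21, 0.57), (0.9, -0.3): (0.21, 0.58), (0.9, -0.2): (0.21, 0.58), (0.9, -0.1): (0.23, 0.61), (0.9, 0.0): (0.42, 0.61), (0.9, 0.1): (0.44, 0.61), (0.9, 0.2): (0.45, 0.61), (0.9, 0.3): (0.17, 0.5), (0.9, 0.4): (0.17, 0.39), (0.9, 0.5): (0.17, 0.4)}
```

View pics/crop.png

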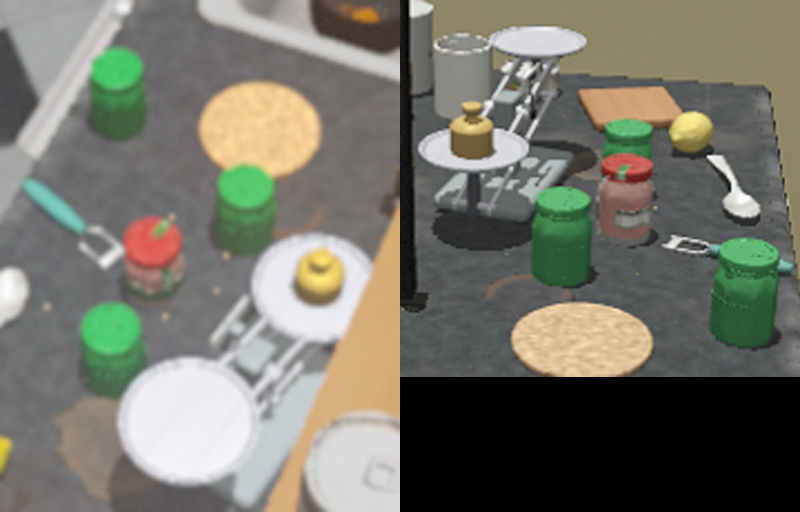

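The crop confirms it: one jar with a red lid at scene (262,180), about (0.456, 0.090). The other three have green lids. I'll move above it.

drive_tool(deltas="87 -42 -43 0 0 0 0;87 -42 -43 0 0 0 0;87 -42 -43 0 0 0 0;87 -42 -43 0 0 0 0;87 -42 -43 0 0 0 0;87 -42 -43 0 0 0 0;87 -42 -43 0 0 0 0;87 -42 -43 0 0 0 0;87 -42 -43 0 0 0 0;87 -42 -43 0 0 0 0")

```text
clock: 2.45
ee_pos: [0.4534, 0.0965, 0.248]
tool_rot: [0.346, 3.121, 0.001]
ft_force: [1.0, 0.6, -0.8]
grip_width: 0.997
gripper_force: 0.0
```

drive_tool(deltas="87 0 0 0 0 0 0.18;87 0 0 0 0 0 0.18;87 0 0 0 0 0 0.18;87 0 0 0 0 0 0.18;87 0 0 0 0 0 0.18;87 0 0 0 0 0 0.18;87 0 0 0 0 0 0.18;87 0 0 0 0 0 0.18;87 0 0 0 0 0 0.18;87 0 0 0 0 0 0.18")

```text
clock: 3.7
ee_pos: [0.4525, 0.0983, 0.2477]
tool_rot: [2.666, 1.662, 0.0]
ft_force: [-0.2, -0.0, -0.5]
grip_width: 0.998
gripper_force: 0.0
```

drive_tool(deltas="87 0 0 0 0 0 0.16;87 0 0 0 0 0 0;87 0 0 0 0 0 0")

```text
clock: 4.08
ee_pos: [0.4525, 0.0983, 0.2476]
tool_rot: [2.784, 1.456, 0.0]
ft_force: [-0.6, 0.5, 0.0]
grip_width: 1.0
gripper_force: 0.0
```

```bash
cat > w.py <<'E'
from h import *
import sys
s=sense();r=R.from_rotvec(s['tool_rot']);print(s['clock'].round(2),s['q'].round(3),s['ee_pos'].round(4),'\n',r.as_matrix().round(3),'F',s['ft_force'].round(2))
im,d,c=shot('wrist',sys.argv[1])
v,u=np.nonzero(d>0);P=px2w('wrist',u,v,d[v,u],c)
h=cv2.cvtColor(im,cv2.COLOR_RGB2HSV)[v,u].astype(int)
red=((h[:,0]<6)|(h[:,0]>172))&(h[:,1]>130)&(P[:,2]>.07)&(P[:,2]<.1)
if red.sum():
    print('red',red.sum(),P[red].mean(0).round(4),P[red].min(0).round(3),P[red].max(0).round(3),cv2.minEnclosingCircle(P[red][:,:2].astype(np.float32)))
E
python3 w.py w1.png
```

```text
Traceback (most recent call last):
  File "w.py", line 3, in <module>
    s=sense();r=R.from_rotvec(s['tool_rot']);print(s['clock'].round(2),s['q'].round(3),s['ee_pos'].round(4),'\n',r.as_matrix().round(3),'F',s['ft_force'].round(2))
                                                   ^^^^^^^^^^^^^^^^
AttributeError: 'float' object has no attribute 'round'
```

```bash
sed -i "s/s\['clock'\].round(2)/s['clock']/" w.py; python3 w.py w1.png
```

```text
4.075 [ 0.043 -0.178  1.931  0.     1.388  0.65 ] [0.4525 0.0983 0.2476] 
 [[ 0.57   0.821  0.   ]
 [ 0.821 -0.57   0.   ]
 [ 0.     0.    -1.   ]] F [-0.6   0.47  0.04]
red 1829 [0.4549 0.0899 0.0852] [0.427 0.064 0.074] [0.482 0.118 0.088] ((0.45466047525405884, 0.09090910851955414), 0.028012149035930634)
```

View pics/w1.png

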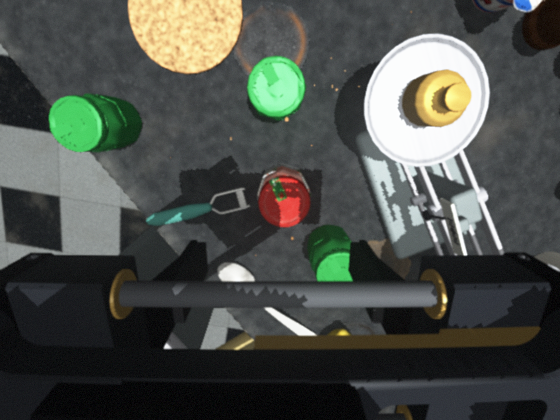

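The wrist view has the red lid at (284,200), near (0.455, 0.0905). The fingers close along the image's horizontal and are clear of the green jar at (335,250). I'll descend, grip and weigh in hand.

drive_tool(deltas="87 -5 6.5 30 0 0 0;87 0 0 40 0 0 0;87 0 0 40 0 0 0;87 0 0 35 0 0 0;87 0 0 25 0 0 0;87 0 0 15 0 0 0;87 0 0 5 0 0 0;87 0 0 0 0 0 0;87 0 0 0 0 0 0;87 0 0 0 0 0 0", squeeze=15)

```text
clock: 5.38
ee_pos: [0.4557, 0.0905, 0.0584]
tool_rot: [2.785, 1.452, 0.002]
ft_force: [-0.6, -0.2, 0.0]
grip_width: 0.996
gripper_force: 0.0
```

```bash
cat > s.py <<'E'
from h import *
import sys
F=[];Z=[]
for i in range(int(sys.argv[1])):
    snapshot('side');s=sense();F.append(s['ft_force']);Z.append(s['ee_pos'])
print(s['clock'],'F',np.mean(F,0).round(2),np.std(F,0).round(2),'pos',np.mean(Z,0).round(4),'tau',s['tau'].round(2),s['grip_width'],s['gripper_force'])
E
python3 s.py 6
```

```text
5.675 F [-0.04 -0.25 -0.25] [0.37 0.52 0.49] pos [0.4552 0.0905 0.0579] tau [ 0.000e+00 -3.491e+01 -3.137e+01  7.000e-02 -2.000e-02 -0.000e+00] 0.9988544700803974 0.0
```

drive_tool(deltas="50 0 0 0 0 0 0;50 0 0 0 0 0 0;50 0 0 0 0 0 0;50 0 0 0 0 0 0;50 0 0 0 0 0 0;50 0 0 0 0 0 0;50 0 0 0 0 0 0;50 0 0 0 0 0 0", squeeze=18)

```text
clock: 6.68
ee_pos: [0.455, 0.0904, 0.0575]
tool_rot: [2.786, 1.452, 0.0]
ft_force: [1.4, -1.3, -1.4]
grip_width: 0.694
gripper_force: 18.0
```

drive_tool(deltas="50 0 0 -5 0 0 0;50 0 0 -15 0 0 0;50 0 0 -30 0 0 0;50 0 0 -40 0 0 0;50 0 0 -40 0 0 0;50 0 0 -30 0 0 0;50 0 0 -10 0 0 0;50 0 0 0 0 0 0;50 0 0 0 0 0 0;50 0 0 0 0 0 0")

```text
clock: 7.92
ee_pos: [0.4541, 0.0904, 0.226]
tool_rot: [-2.785, -1.451, 0.004]
ft_force: [0.0, -0.6, -3.4]
grip_width: 0.698
gripper_force: 18.0
```

```bash
python3 s.py 8; python3 w.py w2.png; python3 - <<'E'
from h import *
for cam in('wrist','scene','side'):
    P,C=cloud(cam)
    for nm,x0,y0,z0,z1 in(('pan',.579,-.11,.145,.162),('wpan',.618,.1,.085,.10)):
        m=(np.hypot(P[:,0]-x0,P[:,1]-y0)<.075)&(P[:,2]>z0)&(P[:,2]<z1)
        if m.sum()>50:
            (cx,cy),rr=cv2.minEnclosingCircle(P[m][:,:2].astype(np.float32))
            f=m&(np.hypot(P[:,0]-x0,P[:,1]-y0)<.035)
            print(cam,nm,m.sum(),round(cx,4),round(cy,4),round(rr,4),'floor',np.median(P[f][:,2]).round(4) if f.sum() else None)
E
```

```text
8.325 F [-0.03 -0.05 -3.52] [0.32 0.51 0.53] pos [0.4547 0.0904 0.227 ] tau [-0.000e+00 -3.201e+01 -3.999e+01  8.000e-02 -1.000e-02 -0.000e+00] 0.6989810317434877 18.00306114804698
8.325 [ 0.026 -0.159  1.953 -0.     1.348  0.636] [0.455  0.0904 0.2275] 
 [[ 0.573  0.82  -0.   ]
 [ 0.82  -0.573 -0.   ]
 [-0.    -0.    -1.   ]] F [-0.1  -0.66 -4.08]
wrist wpan 11667 0.6175 0.0911 0.0669 floor 0.091
scene pan 1314 0.5802 -0.1108 0.0604 floor 0.1548
scene wpan 679 0.6173 0.0915 0.0664 floor 0.0945
side pan 518 0.5792 -0.1118 0.0637 floor 0.1528
side wpan 602 0.6148 0.0931 0.067 floor 0.0924
```

View pics/w2.png

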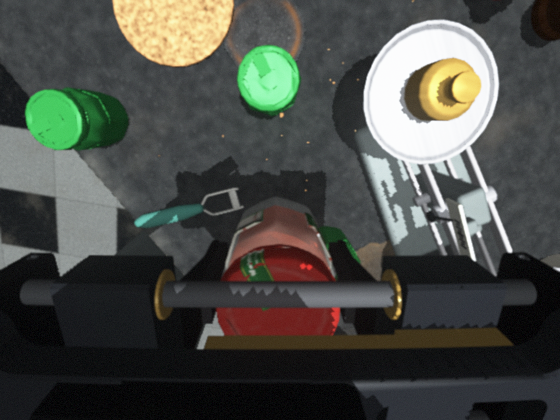

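The wrist view shows the jar upright in the jaws at (280,290), weighing about 3.3 N. The weight pan at (430,90) hasn't moved. I'll carry the jar over the jar pan.

drive_tool(deltas="50 -4.6 11 -10 0 0 0;50 -9.4 22 -10 0 0 0;50 -14 33 0 0 0 0;50 -18.8 43 0 0 0 0;50 -18.8 43 0 0 0 0;50 -14 33 0 0 0 0;50 -9.4 22 0 0 0 0;50 -4.6 11 0 0 0 0;50 0 0 0 0 0 0;50 0 0 0 0 0 0")

```text
clock: 9.78
ee_pos: [0.5797, -0.1104, 0.2476]
tool_rot: [-2.785, -1.452, 0.0]
ft_force: [-0.9, -0.3, -3.8]
grip_width: 0.7
gripper_force: 18.0
```

```bash
python3 s.py 8; python3 w.py w3.png; python3 - <<'E'
from h import *
for cam in('scene','side'):
    im,d,c=shot(cam,cam+'3.png');v,u=np.nonzero(d>0);P=px2w(cam,u,v,d[v,u],c)
    h=cv2.cvtColor(im,cv2.COLOR_RGB2HSV)[v,u].astype(int)
    n=(np.hypot(P[:,0]-.58,P[:,1]+.11)<.06)&(P[:,2]>.165)
    red=n&((h[:,0]<6)|(h[:,0]>172))&(h[:,1]>110)
    print(cam,red.sum(),P[red].min(0).round(3),P[red].max(0).round(3))
    print(cam,'lowest z of jar',np.percentile(P[n][:,2],[0,1,3]).round(3))
im=cv2.imread('pics/side3.png')[120:260,200:380];cv2.imwrite('pics/side3c.png',cv2.resize(im,(720,560),interpolation=cv2.INTER_CUBIC))
E
```

```text
10.175 F [ 0.19  0.3  -3.47] [0.47 0.38 0.31] pos [ 0.5799 -0.1105  0.2477] tau [ 5.000e-02 -4.745e+01 -4.045e+01  8.000e-02  2.000e-02  0.000e+00] 0.6966528444247969 18.003056834859308
10.175 [-0.322  0.138  1.62   0.     1.383  0.287] [ 0.58   -0.1108  0.2477] 
 [[ 0.572  0.82   0.   ]
 [ 0.82  -0.572 -0.   ]
 [ 0.     0.    -1.   ]] F [-0.51 -0.33 -3.78]
red 10 [ 0.8236 -0.1033  0.0893] [ 0.779 -0.14   0.078] [ 0.84  -0.083  0.098] ((0.8071328401565552, -0.11206291615962982), 0.03973335027694702)
scene 1953 [ 0.531 -0.169  0.269] [ 0.633 -0.051  0.623]
scene lowest z of jar [0.195 0.212 0.254]
side 1042 [ 0.53  -0.148  0.265] [ 0.622 -0.05   0.612]
side lowest z of jar [0.191 0.196 0.206]
```

View pics/side3c.png

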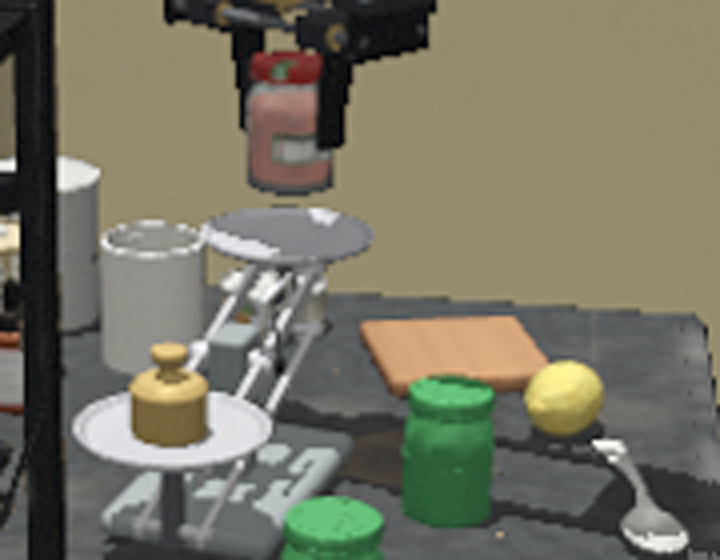

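The side view shows the jar at (290,120) hanging upright over the middle of the empty pan, with a gap of about 37 mm. I'll lower it, then follow the pan down at 8 mm/s.

drive_tool(deltas="50 0 0 4 0 0 0;50 0 0 8 0 0 0;50 0 0 8 0 0 0;50 0 0 5 0 0 0;50 0 0 2 0 0 0;50 0 0 1 0 0 0;50 0 0 1 0 0 0;50 0 0 1 0 0 0;50 0 0 1 0 0 0;50 0 0 1 0 0 0")

```text
clock: 11.58
ee_pos: [0.5801, -0.1112, 0.2156]
tool_rot: [2.786, 1.452, 0.0]
ft_force: [0.8, -0.1, -3.4]
grip_width: 0.7
gripper_force: 18.0
```

drive_tool(deltas="50 0 0 1 0 0 0;50 0 0 1 0 0 0;50 0 0 1 0 0 0;50 0 0 1 0 0 0;50 0 0 1 0 0 0;50 0 0 1 0 0 0;50 0 0 1 0 0 0;50 0 0 1 0 0 0;50 0 0 1 0 0 0;50 0 0 1 0 0 0")

```text
clock: 12.82
ee_pos: [0.5802, -0.1113, 0.2057]
tool_rot: [2.786, 1.452, 0.0]
ft_force: [-0.1, -1.0, -2.2]
grip_width: 0.7
gripper_force: 18.0
```

```bash
cat > p.py <<'E'
from h import *
im,d,c=shot('side','last.png');v,u=np.nonzero(d>0);P=px2w('side',u,v,d[v,u],c)
r=np.hypot(P[:,0]-.6165,P[:,1]-.0925)
f=(r<.056)&(r>.027)&(P[:,2]>.07)&(P[:,2]<.17)
print('weight pan floor z',np.median(P[f][:,2]).round(4),f.sum())
r=np.hypot(P[:,0]-.58,P[:,1]+.111)
f=(r<.057)&(r>.032)&(P[:,2]>.08)&(P[:,2]<.165)
print('jar pan floor z',np.median(P[f][:,2]).round(4),f.sum())
E
python3 s.py 8; python3 p.py
```

```text
13.225 F [ 0.13 -0.99 -1.26] [0.48 0.52 0.37] pos [ 0.5801 -0.1112  0.2056] tau [  0.65 -46.9  -38.2    0.41   0.23  -0.  ] 0.6983623502486856 18.001456054626033
weight pan floor z 0.0971 556
jar pan floor z 0.1482 290
```

drive_tool(deltas="50 0 0 1 0 0 0;50 0 0 1 0 0 0;50 0 0 1 0 0 0;50 0 0 1 0 0 0;50 0 0 1 0 0 0;50 0 0 1 0 0 0;50 0 0 1 0 0 0;50 0 0 1 0 0 0;50 0 0 0 0 0 0;50 0 0 0 0 0 0")

```text
clock: 14.52
ee_pos: [0.58, -0.1111, 0.1976]
tool_rot: [-2.786, -1.452, 0.0]
ft_force: [0.1, -1.4, -1.6]
grip_width: 0.696
gripper_force: 18.0
```

```bash
python3 s.py 12; python3 p.py
```

```text
15.125 F [-0.39 -1.4  -1.06] [0.36 0.34 0.63] pos [ 0.58   -0.1111  0.1976] tau [ 8.100e-01 -4.674e+01 -3.802e+01  5.300e-01 -1.000e-02 -1.000e-02] 0.6979642737284333 18.00084292452084
weight pan floor z 0.1053 590
jar pan floor z 0.1404 297
```

The pan swings outward on its arc as it sinks, dragging the jar sideways (Fy −1.4 N). I'll follow it.

drive_tool(deltas="50 -0.4 0.2 1 0 0 0;50 -0.4 0.2 1 0 0 0;50 -0.4 0.2 1 0 0 0;50 -0.4 0.2 1 0 0 0;50 -0.4 0.2 0 0 0 0;50 0 0 0 0 0 0;50 0 0 0 0 0 0")

```text
clock: 16.05
ee_pos: [0.5797, -0.1133, 0.1936]
tool_rot: [-2.786, -1.452, -0.0]
ft_force: [-0.2, 1.7, -2.3]
grip_width: 0.701
gripper_force: 18.0
```

```bash
python3 s.py 14; python3 p.py
```

```text
16.75 F [-0.04  1.68 -1.09] [0.37 0.34 0.47] pos [ 0.5797 -0.1134  0.1936] tau [-8.900e-01 -4.693e+01 -3.815e+01 -4.100e-01 -1.400e-01 -1.000e-02] 0.6986287693152781 18.00088180345483
weight pan floor z 0.1094 588
jar pan floor z 0.1364 269
```

drive_tool(deltas="50 0.1 0 1 0 0 0;50 0.1 0 1 0 0 0;50 0.1 0 1 0 0 0;50 0 0 1 0 0 0;50 0 0 1 0 0 0;50 0 0 0 0 0 0;50 0 0 0 0 0 0")

```text
clock: 17.68
ee_pos: [0.58, -0.1133, 0.1886]
tool_rot: [2.786, 1.452, 0.0]
ft_force: [-0.8, -1.5, -0.3]
grip_width: 0.7
gripper_force: 18.0
```

```bash
python3 s.py 16; python3 p.py
```

```text
18.475 F [-0.76 -1.88 -0.41] [0.46 0.53 0.45] pos [ 0.58   -0.1132  0.1886] tau [ 1.280e+00 -4.643e+01 -3.712e+01  7.600e-01  1.800e-01 -1.000e-02] 0.6979880948182703 18.000310809875373
weight pan floor z 0.1145 590
jar pan floor z 0.1315 279
```

drive_tool(deltas="50 -0.2 0.1 0.8 0 0 0;50 -0.2 0.1 0.8 0 0 0;50 -0.2 0.1 0.8 0 0 0;50 0 0 0.8 0 0 0;50 0 0 0.5 0 0 0;50 0 0 0 0 0 0;50 0 0 0 0 0 0")

```text
clock: 19.4
ee_pos: [0.5799, -0.1136, 0.1849]
tool_rot: [-2.786, -1.452, -0.0]
ft_force: [1.2, 0.9, 0.5]
grip_width: 0.696
gripper_force: 18.0
```

```bash
python3 s.py 16; python3 p.py
```

```text
20.2 F [ 0.8   1.15 -0.15] [0.42 0.42 0.58] pos [ 0.5798 -0.1136  0.1848] tau [-1.210e+00 -4.652e+01 -3.711e+01 -6.100e-01  1.000e-01 -1.000e-02] 0.7009071247785907 18.000248121097684
weight pan floor z 0.1181 579
jar pan floor z 0.1279 279
```

The pan now carries essentially the whole jar (Fz about 0). I'll ease off the side load and release gradually.

drive_tool(deltas="50 0.2 -0.1 0 0 0 0;50 0 0 0 0 0 0;50 0 0 0 0 0 0;50 0 0 0 0 0 0", squeeze=4)

```text
clock: 20.75
ee_pos: [0.5798, -0.1136, 0.1848]
tool_rot: [2.786, 1.452, -0.0]
ft_force: [1.3, 1.1, -0.8]
grip_width: 0.705
gripper_force: 4.0
```

drive_tool(deltas="61 0 0 0 0 0 0;62 0 0 0 0 0 0;63 0 0 0 0 0 0;65 0 0 0 0 0 0;68 0 0 0 0 0 0;72 0 0 0 0 0 0;78 0 0 0 0 0 0;87 0 0 0 0 0 0;87 0 0 0 0 0 0;87 0 0 0 0 0 0")

```text
clock: 22.0
ee_pos: [0.5798, -0.1135, 0.1848]
tool_rot: [-2.786, -1.452, 0.0]
ft_force: [0.5, 0.4, 0.4]
grip_width: 0.993
gripper_force: 0.0
```

```bash
python3 p.py; python3 s.py 10; python3 p.py; python3 s.py 10; python3 p.py; python3 -c "
import cv2
im=cv2.imread('pics/last.png')[120:260,200:380];cv2.imwrite('pics/s4.png',cv2.resize(im,(720,560),interpolation=cv2.INTER_CUBIC))"
```

```text
weight pan floor z 0.1198 598
jar pan floor z 0.1262 290
22.55 F [0.09 0.13 0.14] [0.34 0.48 0.6 ] pos [ 0.5798 -0.1136  0.1848] tau [ 0.000e+00 -4.643e+01 -3.714e+01  8.000e-02  1.000e-02 -0.000e+00] 1.0025807110804208 0.0
weight pan floor z 0.1198 597
jar pan floor z 0.1266 283
23.1 F [ 0.09 -0.09  0.12] [0.42 0.36 0.55] pos [ 0.5798 -0.1136  0.1848] tau [ 0.000e+00 -4.643e+01 -3.715e+01  8.000e-02  1.000e-02 -0.000e+00] 0.9989891634194172 0.0
weight pan floor z 0.1198 579
jar pan floor z 0.1266 297
```

View pics/s4.png

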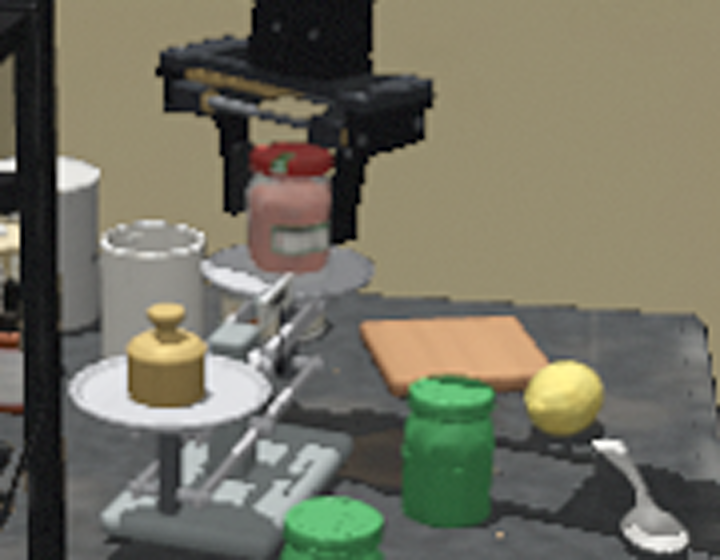

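At rest the jar pan floor is at about 126.5 mm and the weight pan at 119.8 mm. When empty they read 152.8 and 92.4 mm, so level would be near 122 mm. The beam leans about 3.5 mm to the weight side, so the jar is lighter and goes on the cork mat. I'll re-grip and lift gently along the pan's arc.

drive_tool(deltas="78 0 0 0 0 0 0;70 0 0 0 0 0 0;66 0 0 0 0 0 0;64 0 0 0 0 0 0;62.5 0 0 0 0 0 0;61.5 0 0 0 0 0 0;60.5 0 0 0 0 0 0;58 0 0 0 0 0 0;50 0 0 0 0 0 0;50 0 0 0 0 0 0", squeeze=4)

```text
clock: 24.4
ee_pos: [0.5799, -0.1136, 0.1849]
tool_rot: [2.786, 1.452, 0.0]
ft_force: [1.2, -0.5, 0.1]
grip_width: 0.711
gripper_force: 4.0
```

drive_tool(deltas="50 0 0 0 0 0 0;50 0 0 0 0 0 0;50 0 0 0 0 0 0", squeeze=18)

```text
clock: 24.78
ee_pos: [0.5799, -0.1136, 0.1849]
tool_rot: [2.786, 1.452, 0.0]
ft_force: [-0.2, -0.5, -0.8]
grip_width: 0.694
gripper_force: 18.0
```

```bash
python3 s.py 4; python3 p.py
```

```text
24.975 F [ 0.34 -0.27  0.1 ] [0.47 0.32 0.59] pos [ 0.5799 -0.1136  0.1849] tau [ 1.600e-01 -4.635e+01 -3.685e+01  1.200e-01  1.900e-01 -2.000e-02] 0.6931734379538526 17.999992338591255
weight pan floor z 0.1198 603
jar pan floor z 0.1264 278
```

drive_tool(deltas="50 0 0 -0.5 0 0 0;50 0.05 0 -1 0 0 0;50 0.05 0 -1 0 0 0;50 0.05 0 -1 0 0 0;50 0.1 -0.05 -1 0 0 0;50 0.1 -0.05 -1 0 0 0;50 0.1 -0.05 -1 0 0 0;50 0.1 -0.05 -1 0 0 0;50 0.1 -0.05 -1 0 0 0;50 0.1 -0.05 -1 0 0 0")

```text
clock: 26.28
ee_pos: [0.58, -0.1129, 0.1944]
tool_rot: [2.786, 1.452, -0.0]
ft_force: [1.6, -0.5, -1.1]
grip_width: 0.694
gripper_force: 18.0
```

drive_tool(deltas="50 0.15 -0.05 -1 0 0 0;50 0.15 -0.05 -1 0 0 0;50 0.15 -0.05 -1 0 0 0;50 0.15 -0.1 -1 0 0 0;50 0.15 -0.1 -1 0 0 0;50 0.15 -0.1 -1 0 0 0;50 0.2 -0.1 -1 0 0 0;50 0.2 -0.1 -1 0 0 0;50 0.2 -0.1 -1 0 0 0;50 0.2 -0.1 -1 0 0 0")

```text
clock: 27.52
ee_pos: [0.5803, -0.1108, 0.2044]
tool_rot: [-2.786, -1.452, 0.0]
ft_force: [-0.7, -0.1, -1.0]
grip_width: 0.697
gripper_force: 18.0
```

drive_tool(deltas="50 0.2 -0.1 -1 0 0 0;50 0.2 -0.1 -1 0 0 0;50 0.25 -0.1 -1 0 0 0;50 0.25 -0.1 -1 0 0 0;50 0.25 -0.1 -1 0 0 0;50 0.25 -0.1 -1 0 0 0;50 0.25 -0.1 -1 0 0 0;50 0.25 -0.1 -1 0 0 0;50 0 0 -1 0 0 0;50 0 0 -1 0 0 0")

```text
clock: 28.78
ee_pos: [0.5806, -0.1087, 0.2141]
tool_rot: [-2.786, -1.452, 0.0]
ft_force: [-0.2, 0.1, -4.1]
grip_width: 0.697
gripper_force: 18.0
```

```bash
python3 s.py 3; python3 p.py
```

```text
28.925 F [-0.45  0.02 -2.64] [0.13 0.42 0.16] pos [ 0.5807 -0.1088  0.2144] tau [ 1.000e-02 -4.794e+01 -3.970e+01  8.000e-02  2.000e-02 -0.000e+00] 0.6991846224813897 18.002967048741993
weight pan floor z 0.0927 543
jar pan floor z 0.1526 278
```

The jar is off and the pan is back at its stop (152.6 mm). Before going to the mat I'll check how far the rack reaches near it.

```bash
python3 - <<'E'
from h import *
for cam in('scene','side'):
    P,C=cloud(cam)
    m=(P[:,0]>.42)&(P[:,0]<.75)&(P[:,1]>.18)&(P[:,1]<.5)&(P[:,2]>.11)&(P[:,2]<.6)
    Q=P[m]; print(cam,m.sum())
    for z in(.12,.2,.3,.4,.5):
        q=Q[(Q[:,2]>=z)&(Q[:,2]<z+.08)]
        if len(q)>5: print(z,len(q),'x',np.percentile(q[:,0],[1,5,50]).round(3),'y',np.percentile(q[:,1],[1,50,99]).round(3))
    mm=(np.hypot(P[:,0]-.477,P[:,1]-.322)<.08)&(P[:,2]>.004)&(P[:,2]<.013)
    print('mat',mm.sum(),cv2.minEnclosingCircle(P[mm][:,:2].astype(np.float32)),np.median(P[mm],0).round(3))
E
```

```text
scene 2357
0.12 217 x [0.648 0.65  0.663] y [0.264 0.284 0.487]
0.2 134 x [0.647 0.648 0.657] y [0.265 0.269 0.499]
0.3 217 x [0.648 0.65  0.662] y [0.262 0.27  0.361]
0.4 778 x [0.65  0.653 0.705] y [0.266 0.397 0.499]
0.5 212 x [0.648 0.649 0.657] y [0.265 0.269 0.288]
mat 191 ((0.5128779411315918, 0.3254137933254242), 0.07040273398160934) [0.527 0.308 0.009]
side 8421
0.12 2013 x [0.645 0.646 0.707] y [0.276 0.398 0.497]
0.2 1399 x [0.641 0.644 0.727] y [0.275 0.412 0.481]
0.3 900 x [0.641 0.642 0.661] y [0.27  0.325 0.477]
0.4 1659 x [0.645 0.646 0.69 ] y [0.274 0.46  0.499]
0.5 487 x [0.644 0.645 0.651] y [0.269 0.29  0.295]
mat 1746 ((0.47899511456489563, 0.3216787278652191), 0.06867928802967072) [0.477 0.328 0.007]
```

drive_tool(deltas="50 0 0 -5 0 0 0;50 0 0 -15 0 0 0;50 0 0 -20 0 0 0;50 0 0 -15 0 0 0;50 0 0 -3 0 0 0")

```text
clock: 29.7
ee_pos: [0.5817, -0.1092, 0.275]
tool_rot: [2.783, 1.451, 0.004]
ft_force: [-0.2, 0.6, -3.6]
grip_width: 0.696
gripper_force: 18.0
```

drive_tool(deltas="50 15 -16 0 0 0 0;50 24 -27 0 0 0 0;50 29 -33 0 0 0 0;50 29 -33 0 0 0 0;50 29 -33 0 0 0 0;50 29 -33 0 0 0 0;50 29 -33 0 0 0 0;50 29 -33 0 0 0 0;50 29 -33 0 0 0 0;50 24 -27 0 0 0 0")

```text
clock: 30.95
ee_pos: [0.4844, 0.2838, 0.2715]
tool_rot: [-2.784, -1.453, 0.003]
ft_force: [1.5, -0.4, -3.8]
grip_width: 0.7
gripper_force: 18.0
```

drive_tool(deltas="50 16 -17 0 0 0 0;50 9 -9 0 0 0 0;50 4 -4 0 0 0 0;50 0 0 20 0 0 0;50 0 0 40 0 0 0;50 0 0 40 0 0 0;50 0 0 30 0 0 0;50 0 0 10 0 0 0;50 0 0 0 0 0 0;50 0 0 0 0 0 0")

```text
clock: 32.2
ee_pos: [0.4795, 0.3228, 0.1339]
tool_rot: [2.786, 1.451, 0.004]
ft_force: [0.7, 0.1, -3.0]
grip_width: 0.701
gripper_force: 18.0
```

```bash
python3 s.py 3; python3 w.py w5.png; python3 - <<'E'
from h import *
for cam in ('scene','side','wrist'):
    im,d,c=shot(cam,cam+'5.png');v,u=np.nonzero(d>0);P=px2w(cam,u,v,d[v,u],c)
    h=cv2.cvtColor(im,cv2.COLOR_RGB2HSV)[v,u].astype(int)
    r=np.hypot(P[:,0]-.477,P[:,1]-.322)
    m=(r<.08)&(P[:,2]>.003)&(P[:,2]<.014)&(h[:,1]>60)&(h[:,0]>8)&(h[:,0]<25)
    if m.sum()>20:print(cam,'mat',m.sum(),cv2.minEnclosingCircle(P[m][:,:2].astype(np.float32)))
a=cv2.imread('pics/side5.png')[160:340,200:400];cv2.imwrite('pics/s5.png',cv2.resize(a,(600,540),interpolation=cv2.INTER_CUBIC))
E
```

```text
32.35 F [ 0.02 -0.24 -3.45] [0.59 0.62 0.14] pos [0.4795 0.3229 0.134 ] tau [ -0.07 -47.67 -37.03   0.06  -0.06  -0.  ] 0.6956128430916807 18.002933221650892
32.35 [0.456 0.215 1.756 0.    1.168 1.067] [0.4793 0.323  0.1339] 
 [[ 0.573  0.82   0.002]
 [ 0.82  -0.573  0.001]
 [ 0.002  0.001 -1.   ]] F [-0.1  -0.75 -3.32]
scene mat 631 ((0.47837287187576294, 0.323594331741333), 0.06870000809431076)
side mat 1763 ((0.47764402627944946, 0.32332247495651245), 0.0672735869884491)
wrist mat 6268 ((0.47808000445365906, 0.32317107915878296), 0.06601381301879883)
```

View pics/s5.png

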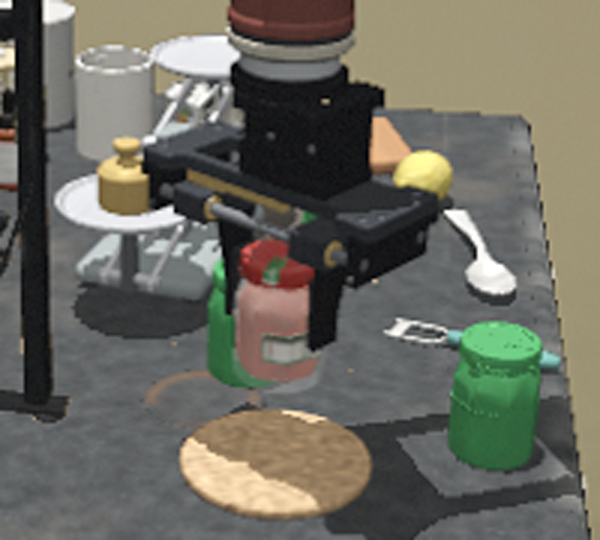

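The side view shows the jar at (275,320) upright above the mat at (277,460), within 2 mm of its centre and clear of the green jars. I'll set it down.

drive_tool(deltas="50 0 0 10 0 0 0;50 0 0 20 0 0 0;50 0 0 20 0 0 0;50 0 0 9 0 0 0;50 0 0 3 0 0 0;50 0 0 1.5 0 0 0;50 0 0 1 0 0 0;50 0 0 1 0 0 0;50 0 0 1 0 0 0;50 0 0 0 0 0 0")

```text
clock: 33.8
ee_pos: [0.4789, 0.3228, 0.0671]
tool_rot: [2.786, 1.452, 0.002]
ft_force: [-2.4, -2.1, 5.3]
grip_width: 0.699
gripper_force: 18.0
```

```bash
python3 s.py 5
```

```text
34.05 F [-2.75 -1.22  6.04] [0.3  0.3  0.45] pos [0.4789 0.3228 0.0671] tau [ -0.11 -45.02 -32.38   0.08  -1.19  -0.  ] 0.6985260690682866 17.99507136689499
```

Contact with the mat, with a slight press. I'll ease up a little, release and retreat.

drive_tool(deltas="50 0 0 -0.5 0 0 0;50 0 0 0 0 0 0;61 0 0 0 0 0 0;63 0 0 0 0 0 0;66 0 0 0 0 0 0;74 0 0 0 0 0 0;87 0 0 0 0 0 0;87 0 0 0 0 0 0;87 0 0 0 0 0 0;87 0 0 0 0 0 0", squeeze=5)

```text
clock: 35.3
ee_pos: [0.4784, 0.3226, 0.0664]
tool_rot: [2.786, 1.452, 0.0]
ft_force: [-0.6, 0.6, 0.1]
grip_width: 0.995
gripper_force: 0.0
```

drive_tool(deltas="87 0 0 -5 0 0 0;87 0 0 -15 0 0 0;87 0 0 -30 0 0 0;87 0 0 -40 0 0 0;87 0 0 -40 0 0 0;87 0 0 -30 0 0 0;87 0 0 -10 0 0 0;87 0 0 0 0 0 0;87 0 0 0 0 0 0")

```text
clock: 36.42
ee_pos: [0.4776, 0.3221, 0.2346]
tool_rot: [-2.786, -1.452, 0.004]
ft_force: [-0.3, -0.0, 0.2]
grip_width: 1.0
gripper_force: 0.0
```

```bash
python3 w.py w6.png; python3 p.py;  python3 -c "
import cv2
im=cv2.imread('pics/last.png')[140:340,180:400];cv2.imwrite('pics/s6.png',cv2.resize(im,(660,600)))"
```

```text
36.425 [ 0.457  0.116  1.669 -0.     1.359  1.067] [0.4776 0.3221 0.2346] 
 [[ 0.573  0.82  -0.002]
 [ 0.82  -0.573 -0.001]
 [-0.002 -0.001 -1.   ]] F [-0.3  -0.    0.21]
red 2019 [0.4791 0.3222 0.0932] [0.452 0.296 0.071] [0.506 0.351 0.096] ((0.47868189215660095, 0.3237515091896057), 0.027565529569983482)
weight pan floor z 0.0927 541
jar pan floor z 0.1524 92
```

View pics/s6.png

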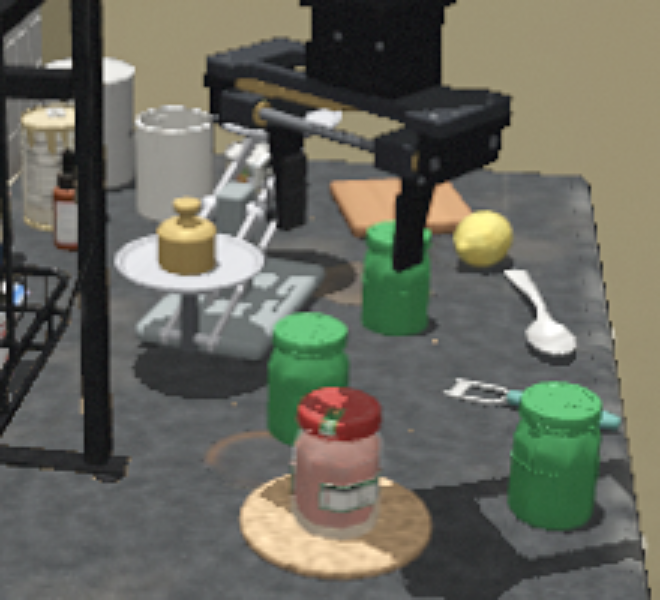

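The jar stands upright in the middle of the mat at (340,460), the weight is on its pan at (187,240), and the hand is clear. Handing in.

```bash
python3 -c "
from bench import *
print(finish_job())"
```

```text
the job is handed in; nothing more can be done
None
```

The red-lidded jar is lighter than the brass weight: the beam came to rest about 3.5 mm (roughly 0.3 N) to the weight side, so the jar now stands upright on the middle of the cork mat and the job is handed in; no verdict was shown.

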